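Shim the kiln shelf level

ROBOT

A 6-joint arm with a two-finger parallel gripper is mounted at the origin on the work surface. World frame = base frame: x ahead of the robot, y to its left, z up, the work surface at z = 0. Lengths are in m, angles in rad, forces in N, time in s.
With the tool pointing down it reaches from about 0.35 to 0.975 m from the base axis. Payload 4.9 kg.
Tool frame: the origin (TCP) lies on the front face of the gripper's body, between the roots of the fingers; the fingertips stand 73 mm ahead of it and the grasp point (between the pads) lies 54 mm ahead of it (tip_extent is the distance from the TCP to the fingertips, in m); y points along the fingers, x is the direction in which the jaws open and shut, and the axes are right-handed (so a half turn about y gives the same grasp; the last joint's range is limited). The gripper opens to 85 mm and grips with 20 to 120 N. Pads are 22 mm wide; open, the fingers measure 114 mm over their backs; the gripper's body (76 mm by 85 mm) begins 54 mm behind the grasp point. The pads swing forward as they close: fully open they stand 13 mm farther back than shut.
Start: joints at [1.072, 0.053, 1.613, -0, 1.476, -0.119], TCP at [0.232, 0.58, 0.304] pointing down, gripper open.
Joint ranges: [-3.01, 3.01], [-1.01, 2.22], [0.06, 2.58], [-1.02, 4.17], [0.09, 2.62], [-3.14, 3.14]. Speed limits (rad/s): [2.57, 2.57, 3.14, 3.14, 3.14, 3.14].

INTERFACE

Orientations are given as a unit quaternion [w, x, y, z].
In Python, from plant import state, grab_frame, camera_info, job_done, tip_extent gives the robot as it stands.
- The arm moves only by the tool carry_out, never from a script. Its argument "rows" is a list that holds one entry, the list of rows, each a list of 7 numbers: the turn, a rotation vector about the world's x, y, z as a fraction of full scale, then the shift along the world's x, y, z as a fraction of full scale, then the finger opening in mm, from 0 to 85.4. A call has 1 to 5 rows; each row shifts and turns the commanded pose from where the row before left it; what a row does not reach is not made up. Full scale, the value 1, is 40 mm for a shift and 4 degrees for a turn. A row lasts 1/10 s, in which the tool goes at most 50 mm and 8.59 degrees, less where a joint would pass 70% of its speed; a pose out of reach is approached as far as the arm can. A call with a number of a shift or a turn outside -1 to 1 is refused whole. A call with a gripper value outside its range is refused whole. The fingers move at their own pace and stop on an object; the grip force is fixed at half the most. Time passes only in rows, so rows that do not move let the fingers close. It gives the time, the measured TCP pose, the force and the opening at its end, in the units of the state.
- state(): the state, without advancing time (a new reading comes with each control period).
- grab_frame(name): name is "side" or "top" or "wrist"; returns the picture (400x640x3 uint8, blue, green, red); there is no depth.
- camera_info(name): a dict with "intrinsics" (3x3 intrinsics, pixels), "xyz" and "rotation" of the camera in the world; the wrist camera has in their place "tool_from_camera" (4x4, takes a point from camera to tool coordinates, whose origin is the TCP and whose axes are the tool frame's). Camera axes: x right, y down, z forward; pixel columns grow to the right and rows downward; lengths in m; the calibration is good to about 2 mm. A picture is of the moment at which its call begins: read the wrist's pose just before it. camera_info takes no time and is no camera call.
- job_done(): hands the job in, once; it reports no verdict.
The state is a dict: "time": time; "joint_pos": joint angles; "joint_vel": joint speeds; "joint_efforts": joint torques, N m; "tool_pos": TCP position; "tool_rot": TCP orientation; "contact_force": force on the tool from outside, world axes, zero at the start; "ft_torque": the same for the moment, N m; "gripper_width": opening from 0.0 (shut) to 1.0 (fully open).
Only numpy, scipy, OpenCV 4.12 (cv2) and the standard library are available. Lean on these libraries where they do the work, as an engineer would, in place of code of your own. Each camera call takes 0.05 s, during which the arm holds its last target.

TASK

The kiln shelf on the firebrick bed sags onto one short post, so whatever is fired on it would run. Take the thick ceramic wedge from the bench, lay it flat on the bed beside the short post and push it, thin end first, under the sagging edge of the shelf until the shelf is level and sits on the wedge and all three tall posts without rocking, and no further: pushed in too far, the wedge lifts the shelf off another post. Ease it in by feel: do not shove the shelf along, touch the shelf only with the wedge, keep the little mould standing where it is, and leave everything else alone.

Things in the scene. Friction and masses are not known exactly. Their poses are not given: they have to be found in the camera images.
- shelf: the kiln shelf: a flat cream ceramic slab 230 mm (its x) by 200 mm (its y) by 14 mm thick, about 1.2 kg, loose on four posts. Origin at the centre of its underside, z up. Its long edges are at y = +100 and -100 mm. At the start it sags onto the short post, with the opposite corner lifted off its post. When level its underside is 12 to 17 mm above the bed, different each time
- short_post: the short one of the four round posts under the shelf, all 22 mm across, fixed, at x = +-80, y = +-60 mm in the shelf's frame. It is under any one of the corners. Origin at the centre of its top, which is 4 mm below the tops of the other three
- post_a: one of the three tall posts under the shelf, fixed to the bed; 22 mm across, origin at the centre of its top
- post_b: another of the three tall posts, like post_a
- post_c: the third tall post, like post_a
- mould_mid (a point): centre of the small round terracotta mould, 68 mm across and 20 mm high, about 0.18 kg, standing loose on the shelf straight above the short post
- wedge_grip (a point): the thick pale grey ceramic wedge, lying flat on the bench: 140 mm long (its x), 34 mm wide (its y), flat underside, tapering evenly from 25 mm at the thick end to 3 mm at the thin end, about 0.13 kg. This point, good for gripping across the width, is on the centre line 24 mm from the thick end, 10.5 mm above the underside; x points to the thin end, z up
- wedge_tip (a point): middle of the thin end of the same thick wedge, 1.5 mm above its underside, 116 mm ahead of wedge_grip along x. Pushed under a long edge 40 mm from the short post, it meets 1 to 2 N while the sagging corner rises; once the opposite corner is down on its post the push climbs within 4 mm of travel to about 7 N, where another post comes free. About half-way up that climb is right
- bed: the kiln's bed: a flat slab of firebrick in a steel frame, 480 mm (x) by 560 mm (y), fixed on the bench. Origin at the centre of its underside on the bench; its top, on which posts and wedge stand, is 60 mm above the bench
- thin_wedge_mid (a point): the other, thin pale grey wedge lying on the bench: same length and width, but 9 mm at its thick end, too thin to level the shelf; leave it. Point at its middle, 3 mm up; x points to its thin end
- strip_mid (a point): middle of a flat untapered pale grey ceramic strip, 34 by 140 by 10 mm, lying on the bed; leave it
- tall_post1_mid (a point): centre of a spare post, 32 mm across, 55 mm high, standing on the far part of the bed; leave it
- tall_post2_mid (a point): centre of a spare post, 32 mm across, 45 mm high, standing on the far part of the bed; leave it
- mug_mid (a point): centre of a white mug, 80 mm across, 92 mm high, on the bench; leave it
- tumbler_mid (a point): centre of a dark blue glass tumbler, 72 mm across the rim, 85 mm high, on the bench; leave it
- level_mid (a point): centre of a spirit level, 200 by 22 by 40 mm, standing on the bench to the left of the bed; leave it
There are look-alikes about, which are no part of the job. Leave any orange look-alike of the part that bears wedge_grip alone.

How it is judged:
By the outcome, as a careful person would: the job done as asked, in the order asked, and still so for the second after the job is handed in, with the robot touching nothing.
It also fails if it takes over 72 s, if anything falls off the work surface, if the arm or the gripper's body presses on something with over 40 N, if the wrist force passes 120 N, or if a joint passes its speed limit or range.

## Working session

There is one attempt and no reset: what is moved stays moved. The work goes in short steps, Python scripts to look and compute and a tool call to move; the robot and the scene stay as the last step left them, time stands still between calls to the robot, and variables do not carry over. Pictures are saved under pics/ and viewed, and the job is handed in when it is done.

Besides the shell and the picture viewer there is one more tool, called after ">>>" by a JSON object that holds its "method" and its "body", one argument or row to a line. carry_out: Moves the arm, as the interface text tells. Shift numbers are shares of 40 mm and turn numbers shares of 4 degrees, none past 1 either way. Its arguments: {"type":"object","properties":{"rows":{"type":"array"}},"required":["rows"]}

```bash
ls; mkdir -p pics; python3 - <<'E'
from plant import *
import cv2
s=state();print({k:(s[k]) for k in s})
for n in("top","side","wrist"):
    cv2.imwrite(f"pics/{n}0.png",grab_frame(n));print(n,camera_info(n))
print(tip_extent)
E
```

```text
pics
{'time': 0.0, 'joint_pos': array([ 1.07204317e+00,  5.33627622e-02,  1.61431333e+00, -9.17050823e-06,
        1.47600301e+00, -1.18999642e-01]), 'joint_vel': array([-0.00038635, -0.00260021, -0.00069814,  0.00177743,  0.00081493,
       -0.00028288]), 'joint_efforts': array([-1.52762163e-04, -3.93721139e+01, -3.70157576e+01, -2.68823460e-04,
        7.52030290e-03, -1.92113657e-05]), 'tool_pos': array([0.23145116, 0.58004569, 0.30264766]), 'tool_rot': array([-0.58504096,  0.58572342,  0.39599085, -0.39729887]), 'contact_force': array([-0.61107198, -0.07512837, -1.48169143]), 'ft_torque': array([ 0.00894169,  0.01949479, -0.0223981 ]), 'gripper_width': 0.9980466757572765}
top {'intrinsics': array([[397.97814768,   0.        , 314.59646134],
       [  0.        , 397.97814768, 194.69597471],
       [  0.        ,   0.        ,   1.        ]]), 'xyz': array([0.44720313, 0.04730119, 1.22742892]), 'rotation': array([-0.02195529,  0.70824717, -0.70515766,  0.02562392])}
side {'intrinsics': array([[419.92786646,   0.        , 317.13898546],
       [  0.        , 419.92786646, 198.86640318],
       [  0.        ,   0.        ,   1.        ]]), 'xyz': array([-0.0372734 , -0.54928028,  0.89054211]), 'rotation': array([-0.35524442,  0.85674868, -0.3449497 ,  0.14419709])}
wrist {'intrinsics': array([[322.91757067,   0.        , 317.46351399],
       [  0.        , 322.91757067, 201.8480899 ],
       [  0.        ,   0.        ,   1.        ]]), 'tool_from_camera': array([[ 9.99999873e-01,  2.13697334e-04, -4.56175836e-04,
         3.40919479e-04],
       [ 4.97031592e-04, -2.71166285e-01,  9.62532389e-01,
        -6.95264653e-02],
       [ 8.19910985e-05, -9.62532493e-01, -2.71166356e-01,
         6.92341050e-02],
       [ 0.00000000e+00,  0.00000000e+00,  0.00000000e+00,
         1.00000000e+00]])}
0.0726
```

View pics/top0.png

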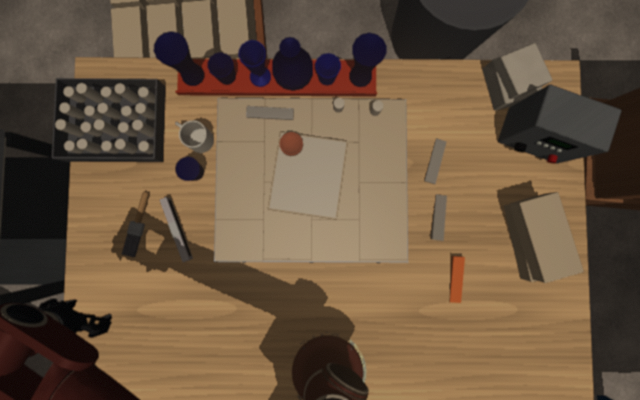

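View pics/side0.png

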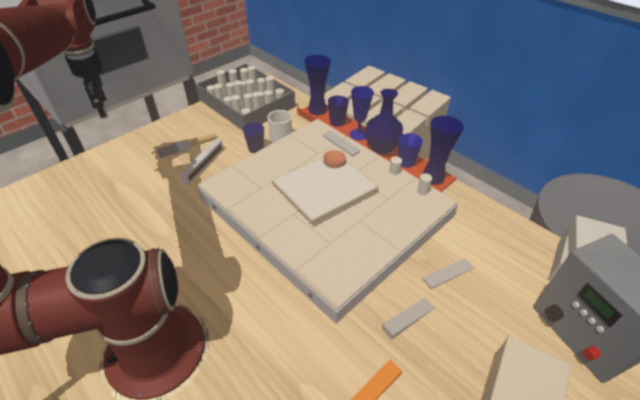

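View pics/wrist0.png

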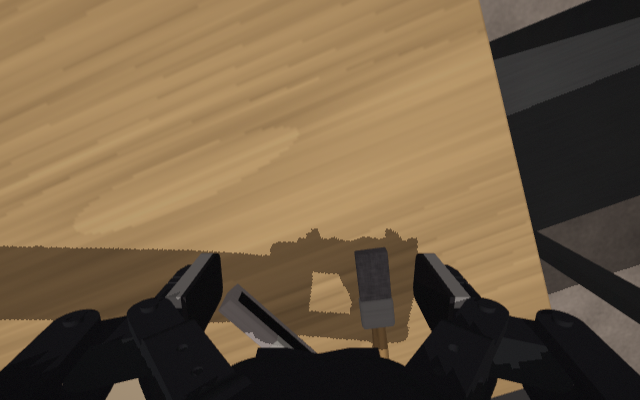

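```bash
cat > h.py <<'E'
import numpy as np,cv2
from scipy.spatial.transform import Rotation as R
from plant import *
def RQ(q): return R.from_quat([q[1],q[2],q[3],q[0]])
def cam(n,st=None):
    c=camera_info(n);K=c["intrinsics"]
    if n!="wrist": return K,np.array(c["xyz"]),(RQ(c["rotation"]).as_matrix() if np.size(c["rotation"])==4 else c["rotation"])
    T=np.array(c["tool_from_camera"]);r=RQ(st["tool_rot"]).as_matrix()
    return K,st["tool_pos"]+r@T[:3,3],r@T[:3,:3]
def ray(C,uv):
    K,p,r=C;d=r@np.linalg.inv(K)@np.array([uv[0],uv[1],1.]);return p,d/np.linalg.norm(d)
def onz(C,uv,z):
    p,d=ray(C,uv);return p+d*(z-p[2])/d[2]
def proj(C,X):
    K,p,r=C;q=K@(r.T@(np.asarray(X)-p));return q[:2]/q[2]
E
python3 - <<'E'
from h import *
t=cam("top");s=cam("side");print(t[2],s[2])
for uv in [(215,97),(407,97),(407,262),(215,262)]: print(uv,onz(t,uv,.06))
for uv in [(282,130),(347,141),(337,218),(269,209),(291,143)]: print(uv,onz(t,uv,.089))
print(tip_extent() if callable(tip_extent) else tip_extent)
a=cv2.imread("pics/top0.png");b=cv2.imread("pics/side0.png")
cv2.imwrite("pics/tz1.png",cv2.resize(a[85:235,210:360],(600,600),interpolation=cv2.INTER_CUBIC))
cv2.imwrite("pics/tz2.png",cv2.resize(a[130:310,400:480],None,fx=3.3,fy=3.3,interpolation=cv2.INTER_CUBIC))
cv2.imwrite("pics/sz2.png",cv2.resize(b[240:400,340:500],None,fx=3.7,fy=3.7,interpolation=cv2.INTER_CUBIC))
E
```

```text
[[ 0.00419217 -0.99772667  0.06726003]
 [-0.999977   -0.00454127 -0.00503826]
 [ 0.00533225 -0.06723736 -0.99772276]] [[ 0.72043381 -0.48861997  0.49216425]
 [-0.69352082 -0.50962222  0.50922889]
 [ 0.00199843 -0.70819187 -0.7060172 ]]
(215, 97) [0.81687973 0.33997702 0.06      ]
(407, 97) [ 0.82025946 -0.23396051  0.06      ]
(407, 262) [ 0.33079443 -0.22836197  0.06      ]
(215, 262) [0.32875408 0.32972716 0.06      ]
(282, 130) [0.71140114 0.13678981 0.089     ]
(347, 141) [ 0.68015724 -0.05159144  0.089     ]
(337, 218) [ 0.45751818 -0.02272656  0.089     ]
(269, 209) [0.48237662 0.17171343 0.089     ]
(291, 143) [0.67345244 0.11040885 0.089     ]
0.0726
```

View pics/tz1.png

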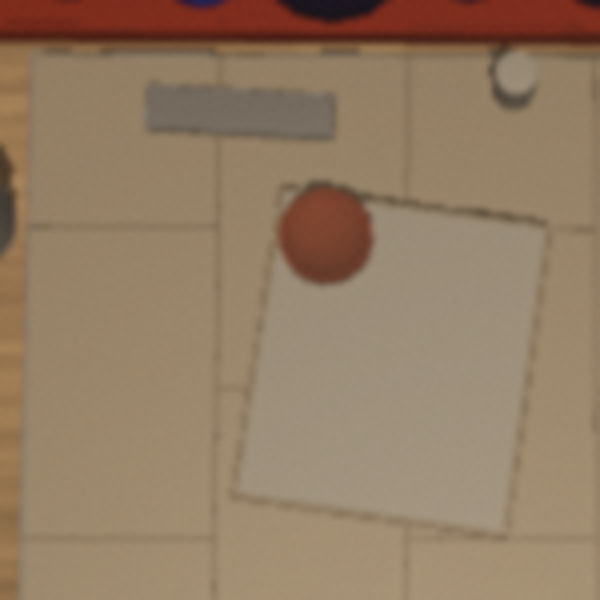

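View pics/tz2.png

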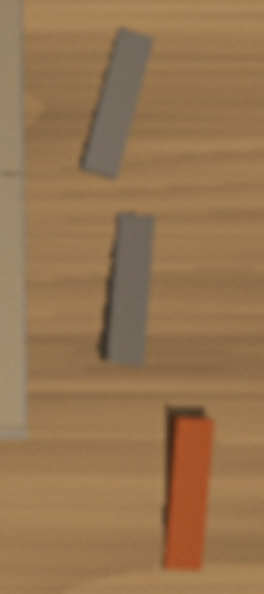

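View pics/sz2.png

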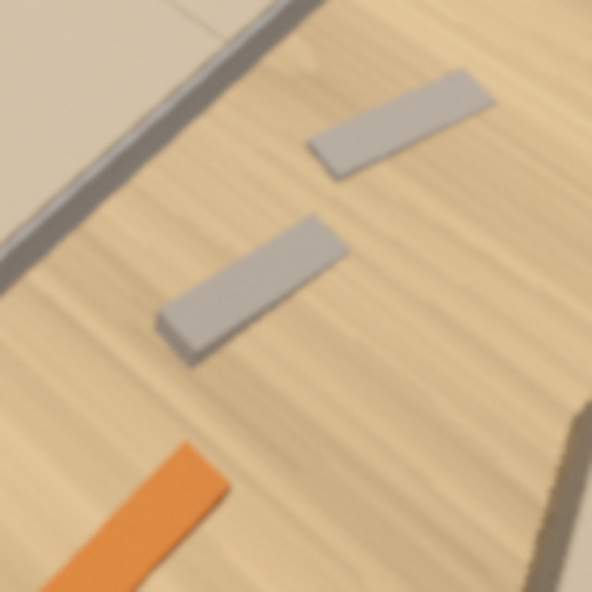

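```bash
python3 - <<'E'
from h import *
s=state();Rm=RQ(s["tool_rot"]).as_matrix();print(Rm.round(3))
a=cv2.imread("pics/top0.png")
hsv=cv2.cvtColor(a,cv2.COLOR_BGR2HSV)
roi=hsv[185:250,420:460];print(hsv[217,439],hsv[160,434],hsv[217,425], hsv[235,433])
m=((hsv[...,1]<60)&(hsv[...,2]>75)).astype(np.uint8)
x=np.zeros_like(m);x[130:260,415:465]=m[130:260,415:465]
cs,_=cv2.findContours(x,0,1)
C=cam("top")
for c in cs:
    if cv2.contourArea(c)<100: continue
    r=cv2.minAreaRect(c);b=cv2.boxPoints(r);print(r)
    for p in b: print(p.round(1),onz(C,p,.014).round(4))
# shelf
S=((hsv[...,1]<55)&(hsv[...,2]>120)).astype(np.uint8)
print(hsv[180,310],hsv[180,250],hsv[112,270])
E
```

```text
[[ 0.371 -0.001 -0.929]
 [ 0.929 -0.001  0.371]
 [-0.002 -1.     0.   ]]
[ 17  52 112] [ 17  50 118] [ 16 122 148] [ 17  58 102]
((438.7345275878906, 217.1862335205078), (9.965457916259766, 43.100608825683594), 4.763641834259033)
[432.  238.2] [ 0.398 -0.316  0.014]
[435.6 195.3] [ 0.5288 -0.3291  0.014 ]
[445.5 196.1] [ 0.5264 -0.3595  0.014 ]
[441.9 239.1] [ 0.3956 -0.3462  0.014 ]
((435.0526428222656, 160.95474243164062), (9.629638671875, 42.17782211303711), 15.642248153686523)
[424.7 180. ] [ 0.5758 -0.2965  0.014 ]
[436.1 139.3] [ 0.7021 -0.3336  0.014 ]
[445.4 141.9] [ 0.6942 -0.3621  0.014 ]
[434.  182.6] [ 0.568  -0.3249  0.014 ]
[ 18  55 158] [ 17  77 155] [ 16  50 117]
```

>>> {"method": "carry_out", "body": {
  "rows": [
    [[0,0,0.5,0.5,-0.85,0,60],[0,0,0.5,0.5,-0.85,0,60],[0,0,0.5,0.5,-0.85,0,60],[0,0,0.5,0.5,-0.85,0,60],[0,0,0.5,0.5,-0.85,0,60]]
  ]
}}

```text
time: 0.65
tool_pos: [0.3321, 0.409, 0.3035]
tool_rot: [-0.548, 0.548, 0.446, -0.447]
contact_force: [0.8, -0.4, -0.4]
gripper_width: 0.706
```

>>> {"method": "carry_out", "body": {
  "rows": [
    [[0,0,0.5,0.5,-0.95,0,60],[0,0,0.5,0.5,-0.95,0,60],[0,0,0.5,0.5,-0.95,0,60],[0,0,0,0.5,-0.95,0,60],[0,0,0,0.5,-0.95,0,60]]
  ]
}}

```text
time: 1.15
tool_pos: [0.432, 0.2188, 0.3037]
tool_rot: [-0.524, 0.524, 0.474, -0.474]
contact_force: [1.3, 1.2, 0.5]
gripper_width: 0.703
```

>>> {"method": "carry_out", "body": {
  "rows": [
    [[0,0,0,0,-0.95,0,60],[0,0,0,0,-0.95,0,60],[0,0,0,0,-0.95,0,60],[0,0,0,0,-0.95,0,60],[0,0,0,0,-0.95,0,60]]
  ]
}}

```text
time: 1.65
tool_pos: [0.4313, 0.029, 0.3037]
tool_rot: [-0.524, 0.524, 0.474, -0.474]
contact_force: [0.9, 0.0, -0.2]
gripper_width: 0.705
```

>>> {"method": "carry_out", "body": {
  "rows": [
    [[0,0,0,-0.1,-0.95,0,60],[0,0,0,-0.1,-0.95,0,60],[0,0,0,-0.1,-0.95,-0.3,60],[0,0,0,0,-0.95,-0.5,60],[0,0,0,0,-0.95,-0.5,60]]
  ]
}}

```text
time: 2.15
tool_pos: [0.4194, -0.1612, 0.2517]
tool_rot: [-0.524, 0.525, 0.474, -0.474]
contact_force: [0.3, 0.2, -0.2]
gripper_width: 0.701
```

>>> {"method": "carry_out", "body": {
  "rows": [
    [[0,0,0,0,-0.95,-0.5,60],[0,0,0,0,-0.5,0,60],[0,0,0,0,0,0,60]]
  ]
}}

```text
time: 2.45
tool_pos: [0.419, -0.2193, 0.2308]
tool_rot: [0.526, -0.525, -0.473, 0.474]
contact_force: [0.4, 0.8, 0.8]
gripper_width: 0.703
```

```bash
python3 - <<'E'
from h import *
s=state();print(s["tool_pos"],RQ(s["tool_rot"]).as_matrix().round(3),s["joint_pos"],s["contact_force"],s["gripper_width"])
cv2.imwrite("pics/w1.png",grab_frame("wrist"))
E
```

```text
[ 0.4189918  -0.21931414  0.23080293] [[ 0.104 -0.002 -0.995]
 [ 0.995  0.001  0.104]
 [ 0.001 -1.     0.002]] [-6.39617705e-01 -2.66934016e-01  2.03192281e+00 -3.42232563e-04
  1.37864097e+00 -2.10621313e+00] [0.41684234 0.79088309 0.80937229] 0.7032638949446309
```

View pics/w1.png

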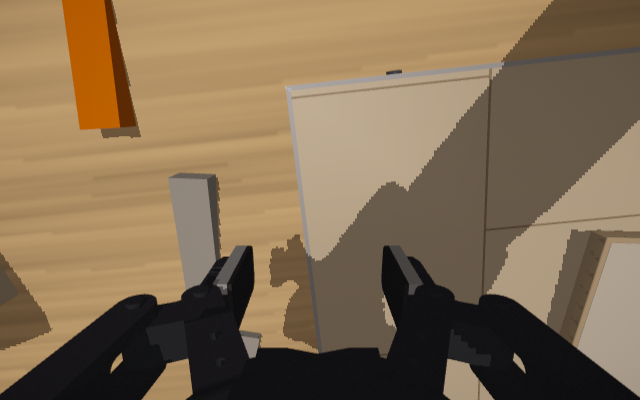

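>>> {"method": "carry_out", "body": {
  "rows": [
    [[0,0,0,0,-0.95,0,60],[0,0,0,0,-0.95,0,60],[0,0,0,0,-0.9,0,60],[0,0,0,0,0,0,60]]
  ]
}}

```text
time: 2.9
tool_pos: [0.4201, -0.3317, 0.2329]
tool_rot: [-0.524, 0.526, 0.474, -0.474]
contact_force: [-1.1, 1.2, 0.9]
gripper_width: 0.701
```

```bash
python3 - <<'E'
from h import *
s=state();print(s["tool_pos"],s["contact_force"],s["gripper_width"])
cv2.imwrite("pics/w2.png",grab_frame("wrist"))
E
```

```text
[ 0.4200815  -0.33167439  0.23286346] [-1.05382823  1.20141147  0.86960426] 0.7014952470136018
```

View pics/w2.png

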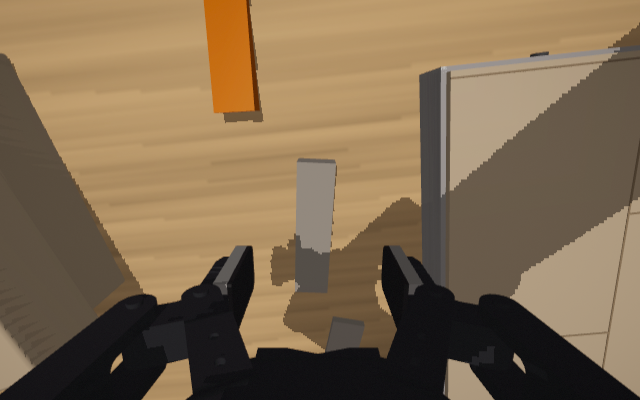

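```bash
python3 - <<'E'
from h import *
s=state();C=cam("wrist",s)
a=[onz(C,p,.025) for p in [(298,162),(335,163)]]+[onz(C,p,.003) for p in [(296,291),(327,292)]]
print(np.round(a,4)); A=(a[0]+a[1])/2;B=(a[2]+a[3])/2
d=B-A;print(np.hypot(d[0],d[1]),np.degrees(np.arctan2(d[1],d[0])));d[2]=0;d/=np.linalg.norm(d)
g=A+d*.024;print(g,s["tool_pos"][:2],(g-s["tool_pos"])/.04)
r=RQ(s["tool_rot"]).as_matrix();print(np.degrees(np.arctan2(r[1,0],r[0,0])))
E
```

```text
[[ 0.3919 -0.3436  0.025 ]
 [ 0.3959 -0.312   0.025 ]
 [ 0.5291 -0.3633  0.003 ]
 [ 0.5335 -0.3312  0.003 ]]
0.13877327787218627 -8.049484939930771
[ 0.41766496 -0.33116011  0.025     ] [ 0.42003653 -0.32997198] [-0.05928914 -0.02970316 -5.18705191]
84.17858904230435
```

>>> {"method": "carry_out", "body": {
  "rows": [
    [[0,0,-0.55,-0.06,-0.03,-0.95,60],[0,0,0,0,0,-0.95,60],[0,0,0,0,0,-0.95,60],[0,0,0,0,0,-0.9,60],[0,0,0,0,0,-0.1,60]]
  ]
}}

```text
time: 3.45
tool_pos: [0.4152, -0.3263, 0.0732]
tool_rot: [0.537, -0.529, -0.465, 0.465]
contact_force: [-0.5, 0.9, -0.3]
gripper_width: 0.7
```

>>> {"method": "carry_out", "body": {
  "rows": [
    [[0,0,0,0,0,0,60],[0,0,0,0,0,0,20],[0,0,0,0,0,0,20],[0,0,0,0,0,0,20],[0,0,0,0,0,0,20]]
  ]
}}

```text
time: 3.95
tool_pos: [0.4189, -0.3322, 0.0812]
tool_rot: [-0.532, 0.535, 0.464, -0.464]
contact_force: [-0.0, 0.4, 6.9]
gripper_width: 0.379
```

```bash
python3 - <<'E'
from h import *
s=state();print(s["tool_pos"],s["contact_force"],s["gripper_width"],s["gripper_width"]*85.4)
cv2.imwrite("pics/w3.png",grab_frame("wrist"))
E
```

```text
[ 0.41892007 -0.33220639  0.08119175] [-0.04208617  0.40065962  6.85448767] 0.37946419820371546 32.4062425265973
```

View pics/w3.png

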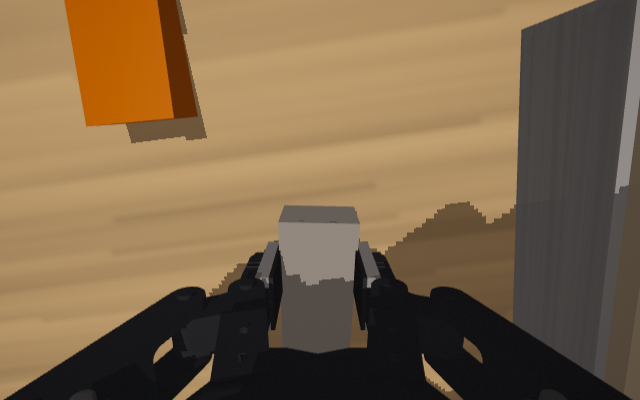

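```bash
python3 - <<'E'
from h import *
for i in range(4):
    s=state();print(s["time"],s["tool_pos"],s["contact_force"]);grab_frame("wrist")
E
```

```text
4.0 [ 0.41893065 -0.33222683  0.08119934] [-0.39939448  1.86468937  7.18084409]
4.05 [ 0.41892845 -0.33221283  0.08118937] [-0.57163035  1.24410701  7.55339327]
4.1 [ 0.41893024 -0.33224019  0.08120346] [-0.71067802  0.75332329  6.64693503]
4.15 [ 0.4189177  -0.33221247  0.08117712] [-0.35937279  0.57091886  6.96744155]
```

>>> {"method": "carry_out", "body": {
  "rows": [
    [[0,0,0,0,0,0,20],[0,0,0,0,0,0.1,20],[0,0,0,0,0,0.2,20],[0,0,0,0,0,0.5,20],[0,0,0,0,0,0,20]]
  ]
}}

```text
time: 4.7
tool_pos: [0.4186, -0.3321, 0.113]
tool_rot: [-0.531, 0.536, 0.464, -0.464]
contact_force: [-0.0, -0.6, -1.1]
gripper_width: 0.378
```

```bash
python3 - <<'E'
from h import *
for i in range(3):
    s=state();print(s["time"],s["tool_pos"],s["contact_force"],s["gripper_width"],s["ft_torque"]);f=grab_frame("wrist")
cv2.imwrite("pics/w4.png",f)
E
```

```text
4.7 [ 0.4185514  -0.3320906   0.11297755] [-0.02192962 -0.5820398  -1.05601683] 0.3783804595238344 [-0.07248972  0.00468394  0.02346071]
4.75 [ 0.41804146 -0.33158688  0.11164644] [ 0.49013423 -0.02587237 -1.25581018] 0.3795319290727415 [-0.02636286 -0.00613527 -0.01769365]
4.8 [ 0.41748505 -0.33097963  0.11045781] [-0.46098827  0.19735428 -1.91800501] 0.381792238855798 [-0.02862778  0.01704692  0.03741745]
```

View pics/w4.png

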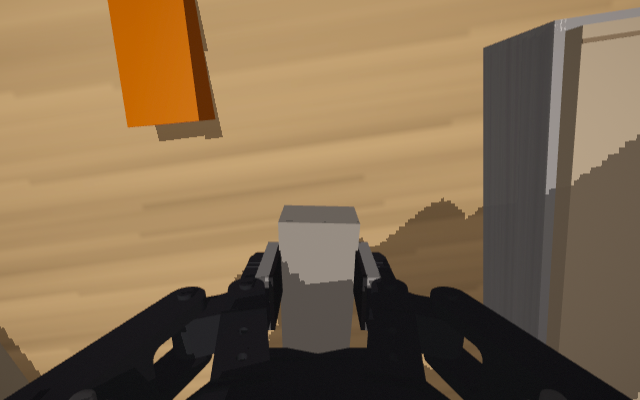

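>>> {"method": "carry_out", "body": {
  "rows": [
    [[0,0,0,0,0,0.8,20],[0,0,0,0,0,0.8,20],[0,0,-1,0,0.2,0.8,20],[0,0,-1,0.2,0.5,0.8,20],[0,0,-1,0.3,0.8,0,20]]
  ]
}}

```text
time: 5.35
tool_pos: [0.4388, -0.2726, 0.2428]
tool_rot: [-0.577, 0.583, 0.405, -0.403]
contact_force: [0.3, -0.1, -0.1]
gripper_width: 0.383
```

>>> {"method": "carry_out", "body": {
  "rows": [
    [[0,0,-1,0.3,0.8,0,20],[0,0,-1,0.3,0.8,0,20],[0,0,-1,0.3,0.8,0,20],[0,0,-1,0.3,0.8,0,20],[0,0,-1,0.3,0.8,0,20]]
  ]
}}

```text
time: 5.85
tool_pos: [0.4971, -0.1092, 0.2365]
tool_rot: [0.642, -0.641, -0.298, 0.299]
contact_force: [0.5, -0.5, -0.8]
gripper_width: 0.381
```

>>> {"method": "carry_out", "body": {
  "rows": [
    [[0,0,-1,0.3,0.8,0,20],[0,0,-1,0.3,0.8,0,20],[0,0,-1,0.3,0.8,0,20],[0,0,-1,0.3,0.8,0,20],[0,0,-1,0.3,0.8,0,20]]
  ]
}}

```text
time: 6.35
tool_pos: [0.5571, 0.0507, 0.2364]
tool_rot: [0.683, -0.683, -0.182, 0.183]
contact_force: [1.2, -0.4, -0.3]
gripper_width: 0.382
```

>>> {"method": "carry_out", "body": {
  "rows": [
    [[0,0,-1,0.3,0.8,0,20],[0,0,-1,0.3,0.8,0,20],[0,0,-1,0.3,0.8,0,20],[0,0,-1,0.3,0.8,0,20],[0,0,-1,0.3,0.8,0,20]]
  ]
}}

```text
time: 6.85
tool_pos: [0.6171, 0.2106, 0.236]
tool_rot: [-0.704, 0.705, 0.06, -0.062]
contact_force: [0.7, 0.0, -0.7]
gripper_width: 0.378
```

>>> {"method": "carry_out", "body": {
  "rows": [
    [[0,0,-1,0.2,0.8,0,20],[0,0,-1,0.2,0.6,0,20],[0,0,-1,0.2,0.3,0,20],[0,0,-1,0,0,0,20],[0,0,0,0,0,0,20]]
  ]
}}

```text
time: 7.35
tool_pos: [0.6408, 0.2776, 0.2358]
tool_rot: [-0.706, 0.707, -0.037, 0.036]
contact_force: [-0.1, 0.7, -1.4]
gripper_width: 0.38
```

```bash
python3 - <<'E'
from h import *
s=state();r=RQ(s["tool_rot"]).as_matrix();print(s["tool_pos"],r.round(3),s["contact_force"],s["gripper_width"],np.degrees(np.arctan2(r[1,0],r[0,0])),s["joint_pos"])
cv2.imwrite("pics/w5.png",grab_frame("wrist"))
cv2.imwrite("pics/t5.png",grab_frame("top"))
E
```

```text
[0.64082784 0.27759613 0.23582151] [[ 0.995 -0.003  0.103]
 [-0.103 -0.001  0.995]
 [-0.003 -1.    -0.001]] [-0.1141561   0.65532351 -1.43675913] 0.38009258872414725 -5.914466780782962 [ 3.02335384e-01  2.68649744e-01  1.48736742e+00 -6.81739776e-06
  1.38850541e+00  4.05561986e-01]
```

View pics/w5.png

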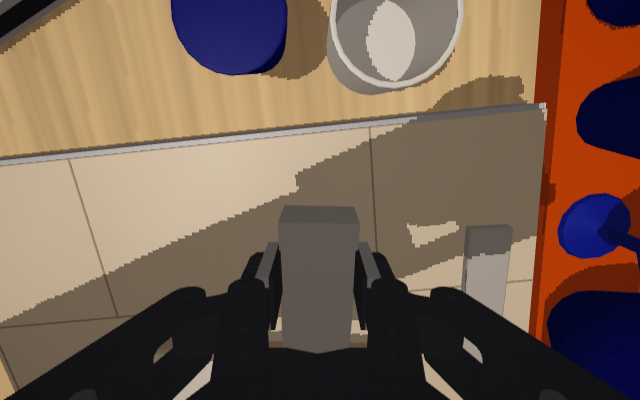

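View pics/t5.png

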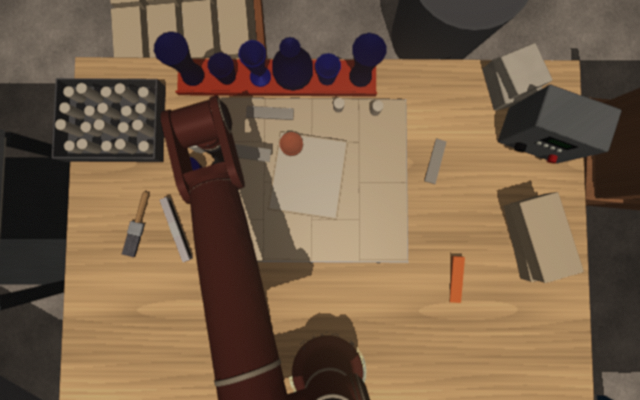

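```bash
python3 - <<'E'
from h import *
a=cv2.imread("pics/top0.png");hsv=cv2.cvtColor(cv2.GaussianBlur(a,(3,3),0),cv2.COLOR_BGR2HSV)
m=np.zeros(a.shape[:2],np.uint8);m[120:230,255:360]=((hsv[...,1]<66)&(hsv[...,2]>130)).astype(np.uint8)[120:230,255:360]
m=cv2.morphologyEx(m,cv2.MORPH_OPEN,np.ones((5,5)))
c=max(cv2.findContours(m,0,1)[0],key=cv2.contourArea)[:,0,:].astype(float)
C=cam("top");P=np.array([onz(C,p,.088)[:2] for p in c])
c0=np.array([.583,.0586]);th=np.radians(-7.8)
for it in range(3):
    ax=np.array([np.cos(th),np.sin(th)]);ay=np.array([-ax[1],ax[0]])
    q=np.c_[(P-c0)@ax,(P-c0)@ay];res={}
    for n,i,v,o in(("L",1,.1,(-.105,.02)),("R",1,-.1,(-.1,.1)),("near",0,-.115,(-.085,.085)),("far",0,.115,(-.085,.01))):
        k=(abs(q[:,i]-v)<.012)&(q[:,1-i]>o[0])&(q[:,1-i]<o[1])
        f=np.polyfit(q[k,1-i],q[k,i],1);res[n]=(k.sum(),f[1],np.degrees(np.arctan(f[0]))*(1 if i==1 else -1))
    print(np.degrees(th),c0,res)
    th+=np.radians(np.mean([res["L"][2],res["R"][2]]))
    c0=c0+ay*(res["L"][1]+res["R"][1])/2+ax*(res["near"][1]+res["far"][1])/2
E
```

```text
-7.8 [0.583  0.0586] {'L': (np.int64(43), np.float64(0.09566727963795868), np.float64(-1.0228401396264262)), 'R': (np.int64(69), np.float64(-0.09030087560324845), np.float64(0.01595965136710729)), 'near': (np.int64(59), np.float64(-0.1100524931974119), np.float64(-0.33330816730608914)), 'far': (np.int64(33), np.float64(0.10580142543326743), np.float64(0.012106709997980747))}
-8.30344024412966 [0.58125828 0.06154684] {'L': (np.int64(43), np.float64(0.09303013889932257), np.float64(-0.4779080313754507)), 'R': (np.int64(69), np.float64(-0.0930087748017674), np.float64(0.4904089757616284)), 'near': (np.int64(59), np.float64(-0.10794348799095564), np.float64(0.173283824127429)), 'far': (np.int64(33), np.float64(0.10789952280174063), np.float64(0.47738461734572274))}
-8.297189771936571 [0.58123807 0.06156059] {'L': (np.int64(43), np.float64(0.09301972790989453), np.float64(-0.4841552274431832)), 'R': (np.int64(69), np.float64(-0.09301955868518336), np.float64(0.4841597709896786)), 'near': (np.int64(59), np.float64(-0.10792150273024559), np.float64(0.16703514359120986)), 'far': (np.int64(33), np.float64(0.10792131563105216), np.float64(0.4711392448918207))}
```

>>> {"method": "carry_out", "body": {
  "rows": [
    [[0,0,-0.55,0.35,0.45,-0.6,20],[0,0,0,0,0,-0.8,20],[0,0,0,0,0,-0.7,20],[0,0,0,0,0,0,20],[0,0,0,0,0,0,20]]
  ]
}}

```text
time: 7.95
tool_pos: [0.6549, 0.2948, 0.1534]
tool_rot: [-0.705, 0.706, -0.051, 0.05]
contact_force: [0.4, 0.4, -0.5]
gripper_width: 0.378
```

```bash
cat > st.py <<'E'
from h import *
def rd(n=4):
    F=[];M=[]
    for i in range(n):
        s=state();F.append(s["contact_force"]);M.append(s["ft_torque"])
        if n>1: grab_frame("wrist")
    r=RQ(s["tool_rot"]).as_matrix()
    nn=np.array([.141,.990,0]);print(round(s["time"],2),s["tool_pos"].round(4),"F",np.mean(F,0).round(2),"out",(np.mean(F,0)@nn).round(2),"yaw",np.degrees(np.arctan2(r[1,0],r[0,0])).round(2),r[2].round(3),"w",(s["gripper_width"]*85.4).round(1))
    P=s["tool_pos"]-np.array([.6347,.155,0]);print("TCP out from edge",(P@nn).round(4),"lateral",(P@np.array([.990,-.141,0])).round(4))
E
python3 - <<'E'
from st import *
rd()
cv2.imwrite("pics/s6.png",grab_frame("side"));cv2.imwrite("pics/t6.png",grab_frame("top"))
b=cv2.imread("pics/s6.png");cv2.imwrite("pics/s6z.png",cv2.resize(b[100:240,190:400],None,fx=3.8,fy=3.8,interpolation=cv2.INTER_CUBIC))
b=cv2.imread("pics/t6.png");cv2.imwrite("pics/t6z.png",cv2.resize(b[90:230,180:360],None,fx=4,fy=4,interpolation=cv2.INTER_CUBIC))
E
```

```text
Traceback (most recent call last):
  File "st.py", line 8, in rd
    nn=np.array([.141,.990,0]);print(round(s["time"],2),s["tool_pos"].round(4),"F",np.mean(F,0).round(2),"out",(np.mean(F,0)@nn).round(2),"yaw",np.degrees(np.arctan2(r[1,0],r[0,0])).round(2),r[2].round(3),"w",(s["gripper_width"]*85.4).round(1))
                                                                                                                                                                                                                 ^^^^^^^^^^^^^^^^^^^^^^^^^^^^^^^
AttributeError: 'float' object has no attribute 'round'
```

```bash
sed -i 's/(s\["gripper_width"\]\*85.4).round(1)/round(s["gripper_width"]*85.4,1)/' st.py
python3 - <<'E'
from st import *
rd()
cv2.imwrite("pics/s6.png",grab_frame("side"));cv2.imwrite("pics/t6.png",grab_frame("top"))
b=cv2.imread("pics/s6.png");cv2.imwrite("pics/s6z.png",cv2.resize(b[100:240,190:400],None,fx=3.8,fy=3.8,interpolation=cv2.INTER_CUBIC))
b=cv2.imread("pics/t6.png");cv2.imwrite("pics/t6z.png",cv2.resize(b[90:230,180:360],None,fx=4,fy=4,interpolation=cv2.INTER_CUBIC))
E
```

```text
8.3 [0.6559 0.2954 0.1556] F [ 0.02  0.02 -1.32] out 0.02 yaw -8.16 [ 0.002 -1.     0.001] w 32.5
TCP out from edge 0.142 lateral 0.0012
```

View pics/s6z.png

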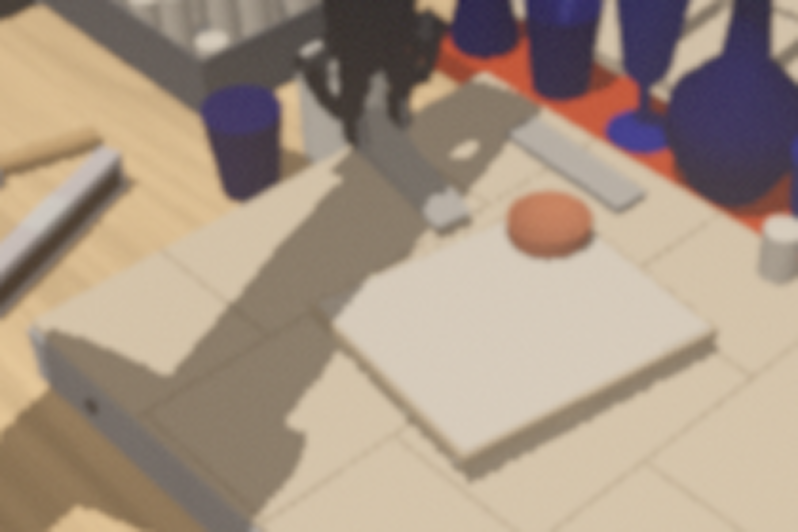

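View pics/t6z.png

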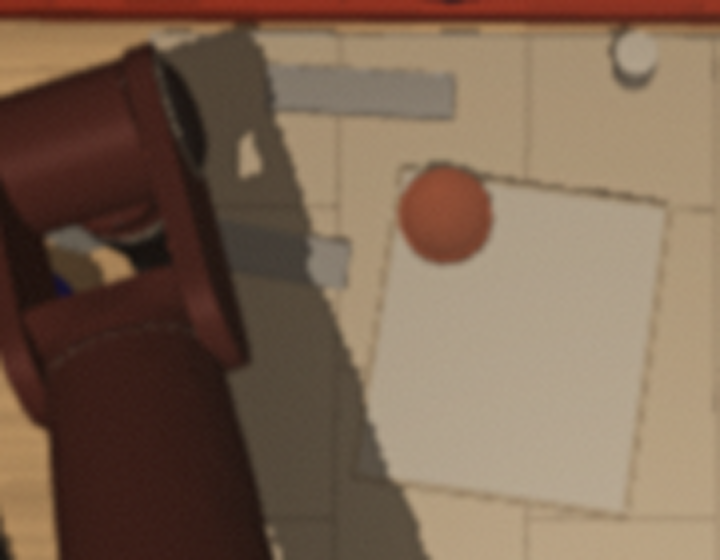

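```bash
python3 - <<'E'
from h import *
C=cam("top");ax=np.array([.990,-.141]);ay=np.array([.141,.990])
for uv,z in(((267,155.7),.077),((291.3,143.5),.109),((262,116),.07)):
    p=onz(C,uv,z)[:2];q=p-np.array([.5812,.0616]);print(p,q@ax,q@ay)
E
```

```text
[0.63804319 0.18069766] 0.03948198406640377 0.12592156974422525
[0.66804618 0.10843657] 0.07937376690918588 0.05861351366559496
[0.75737121 0.19770668] 0.1552184547949063 0.15958575631444866
```

>>> {"method": "carry_out", "body": {
  "rows": [
    [[0,0,0,0,0,-0.15,20],[0,0,0,0,0,-0.1,20],[0,0,0,0,0,-0.05,20],[0,0,0,0,0,0,20]]
  ]
}}

```text
time: 8.85
tool_pos: [0.6551, 0.2952, 0.1415]
tool_rot: [-0.705, 0.705, -0.051, 0.05]
contact_force: [-0.4, -0.7, -0.1]
gripper_width: 0.378
```

```bash
python3 - <<'E'
from st import *
rd()
E
```

```text
9.0 [0.6553 0.2952 0.1417] F [-0.38 -0.29 -0.86] out -0.34 yaw -8.16 [-0. -1.  0.] w 32.5
TCP out from edge 0.1417 lateral 0.0006
```

>>> {"method": "carry_out", "body": {
  "rows": [
    [[0,0,0,0,0,-0.03,20],[0,0,0,0,0,0,20],[0,0,0,0,0,0,20]]
  ]
}}

```text
time: 9.35
tool_pos: [0.6554, 0.2953, 0.1413]
tool_rot: [0.705, -0.705, 0.05, -0.05]
contact_force: [-1.4, -0.2, 2.6]
gripper_width: 0.378
```

```bash
python3 - <<'E'
from st import *
rd()
E
```

```text
9.5 [0.6554 0.2953 0.1413] F [-1.55 -0.36  3.52] out -0.58 yaw -8.16 [ 0. -1.  0.] w 32.6
TCP out from edge 0.1418 lateral 0.0007
```

>>> {"method": "carry_out", "body": {
  "rows": [
    [[0,0,0,0,0,0.025,20],[0,0,0,-0.04,-0.3,0,20],[0,0,0,-0.04,-0.3,0,20],[0,0,0,-0.045,-0.29,0,20],[0,0,0,0,0,0,20]]
  ]
}}

```text
time: 10.05
tool_pos: [0.6501, 0.2574, 0.1413]
tool_rot: [-0.705, 0.706, -0.051, 0.051]
contact_force: [-0.0, -0.6, 0.2]
gripper_width: 0.379
```

```bash
python3 - <<'E'
from st import *
rd(3)
b=grab_frame("top");cv2.imwrite("pics/t7z.png",cv2.resize(b[90:230,180:360],None,fx=4,fy=4,interpolation=cv2.INTER_CUBIC))
b=grab_frame("side");cv2.imwrite("pics/s7z.png",cv2.resize(b[100:240,190:400],None,fx=3.8,fy=3.8,interpolation=cv2.INTER_CUBIC))
E
```

```text
10.15 [0.6502 0.2587 0.1414] F [-0.25 -0.34 -0.82] out -0.37 yaw -8.22 [-0. -1. -0.] w 32.3
TCP out from edge 0.1048 lateral 0.0007
```

View pics/s7z.png

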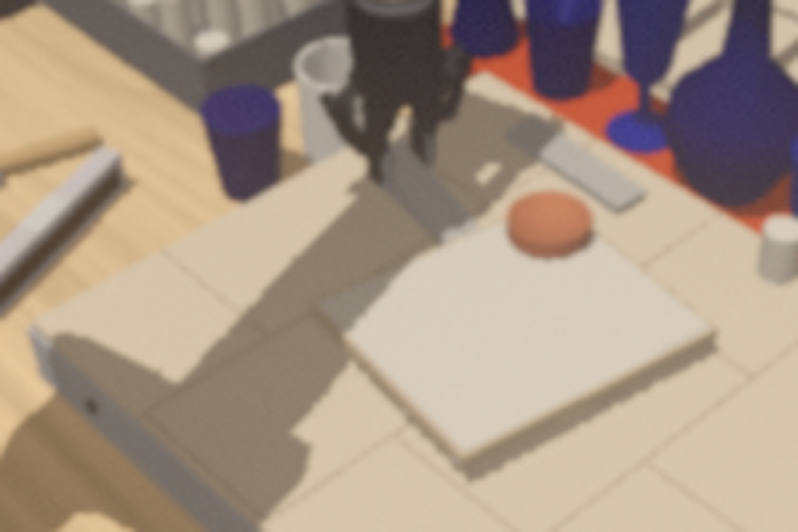

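>>> {"method": "carry_out", "body": {
  "rows": [
    [[0,0,0,0,0,0,55],[0,0,0,0,0,0,55],[0,0,0,0,0,0,55],[0,0,0,0,0,0.5,55],[0,0,0,0,0,0.8,55]]
  ]
}}

```text
time: 10.8
tool_pos: [0.6487, 0.2593, 0.1909]
tool_rot: [-0.705, 0.706, -0.052, 0.048]
contact_force: [-0.7, -0.0, 0.3]
gripper_width: 0.643
```

>>> {"method": "carry_out", "body": {
  "rows": [
    [[0,0,0,0.09,0.6,0,0],[0,0,0,0.09,0.65,0,0],[0,0,0,0,0,0,0],[0,0,0,0,0,0,0],[0,0,0,0,0,0,0]]
  ]
}}

```text
time: 11.3
tool_pos: [0.6573, 0.309, 0.1933]
tool_rot: [-0.705, 0.706, -0.051, 0.05]
contact_force: [0.5, 0.9, -0.5]
gripper_width: 0.002
```

```bash
python3 - <<'E'
from st import *
rd(2)
s=state();cv2.imwrite("pics/w8.png",grab_frame("wrist"))
b=grab_frame("side");cv2.imwrite("pics/s8z.png",cv2.resize(b[100:240,190:400],None,fx=3.8,fy=3.8,interpolation=cv2.INTER_CUBIC))
E
```

```text
11.35 [0.6574 0.3089 0.1933] F [ 0.36  0.31 -0.47] out 0.36 yaw -8.19 [-0.001 -1.    -0.001] w 0.2
TCP out from edge 0.1555 lateral 0.0008
```

View pics/w8.png

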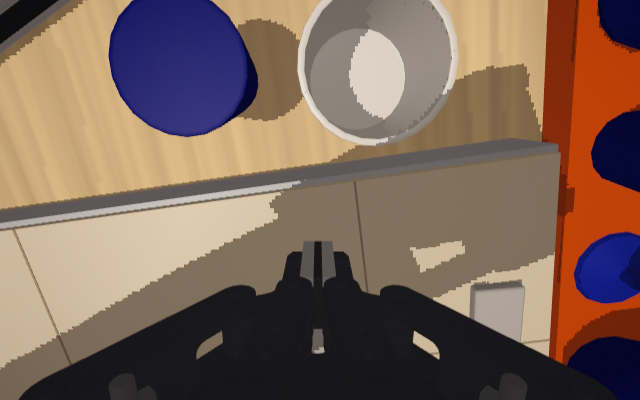

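View pics/s8z.png

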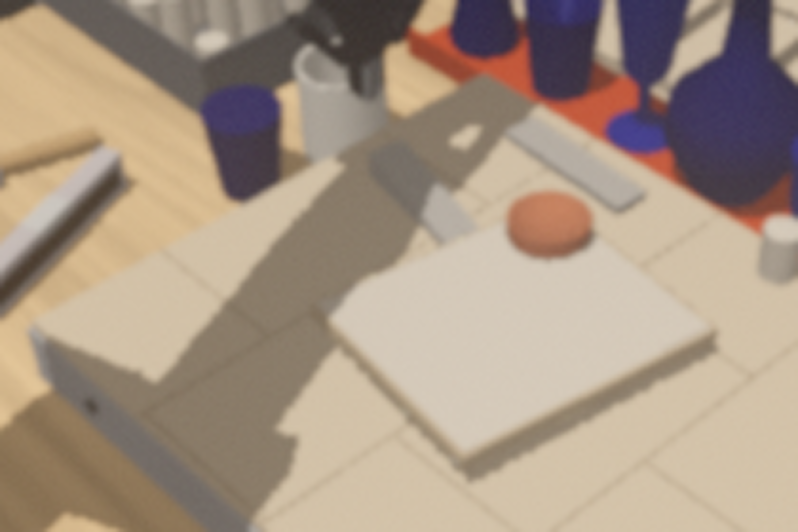

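>>> {"method": "carry_out", "body": {
  "rows": [
    [[0,0,0,0,0,-0.5,0],[0,0,0,0,0,-0.5,0],[0,0,0,0,0,-0.38,0],[0,0,0,0,0,0,0],[0,0,0,0,0,0,0]]
  ]
}}

```text
time: 12.0
tool_pos: [0.6572, 0.3095, 0.1377]
tool_rot: [-0.705, 0.706, -0.051, 0.05]
contact_force: [-1.1, -0.5, 0.6]
gripper_width: 0.002
```

```bash
python3 - <<'E'
from st import *
rd(8)
E
```

```text
12.35 [0.6578 0.3098 0.1393] F [-0.23  0.14  0.09] out 0.11 yaw -8.16 [ 0.001 -1.     0.001] w -0.1
TCP out from edge 0.1565 lateral 0.0011
```

>>> {"method": "carry_out", "body": {
  "rows": [
    [[0,0,0,-0.021,-0.149,0,0],[0,0,0,-0.021,-0.149,0,0],[0,0,0,-0.021,-0.149,0,0],[0,0,0,-0.021,-0.149,0,0],[0,0,0,0,0,0,0]]
  ]
}}

```text
time: 12.9
tool_pos: [0.6541, 0.2848, 0.1385]
tool_rot: [-0.705, 0.705, -0.051, 0.051]
contact_force: [-0.7, -0.3, -0.1]
gripper_width: -0.001
```

```bash
python3 - <<'E'
from st import *
rd(4)
E
```

```text
13.05 [0.6542 0.2856 0.1385] F [-0.23 -0.1  -0.11] out -0.13 yaw -8.17 [-0. -1. -0.] w 0.1
TCP out from edge 0.1321 lateral 0.0009
```

>>> {"method": "carry_out", "body": {
  "rows": [
    [[0,0,0,-0.018,-0.124,0,0],[0,0,0,-0.018,-0.124,0,0],[0,0,0,-0.018,-0.124,0,0],[0,0,0,0,0,0,0]]
  ]
}}

```text
time: 13.5
tool_pos: [0.652, 0.2701, 0.1385]
tool_rot: [-0.705, 0.705, -0.051, 0.051]
contact_force: [0.3, 0.8, 0.6]
gripper_width: 0.0
```

```bash
python3 - <<'E'
from st import *
rd(3)
b=grab_frame("top");cv2.imwrite("pics/t9z.png",cv2.resize(b[90:230,180:360],None,fx=4,fy=4,interpolation=cv2.INTER_CUBIC))
b=grab_frame("side");cv2.imwrite("pics/s9z.png",cv2.resize(b[100:240,190:400],None,fx=3.8,fy=3.8,interpolation=cv2.INTER_CUBIC))
E
```

```text
13.6 [0.652  0.2706 0.1385] F [0.34 0.19 0.41] out 0.24 yaw -8.18 [-0. -1. -0.] w -0.3
TCP out from edge 0.1168 lateral 0.0008
```

View pics/t9z.png

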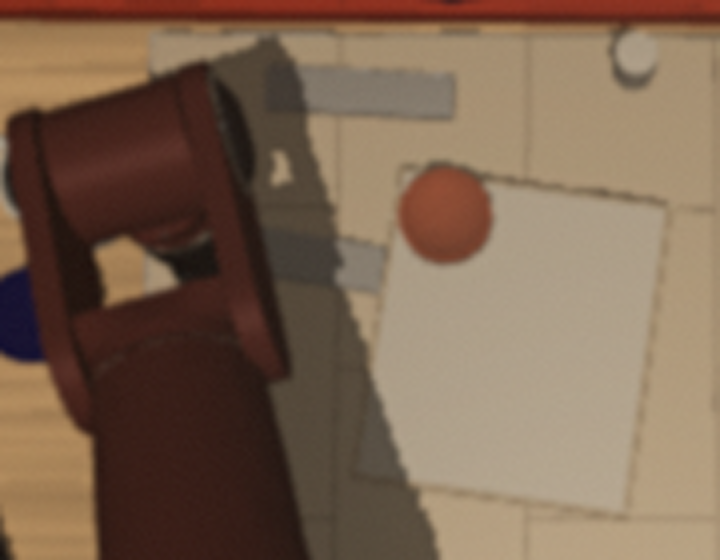

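View pics/s9z.png

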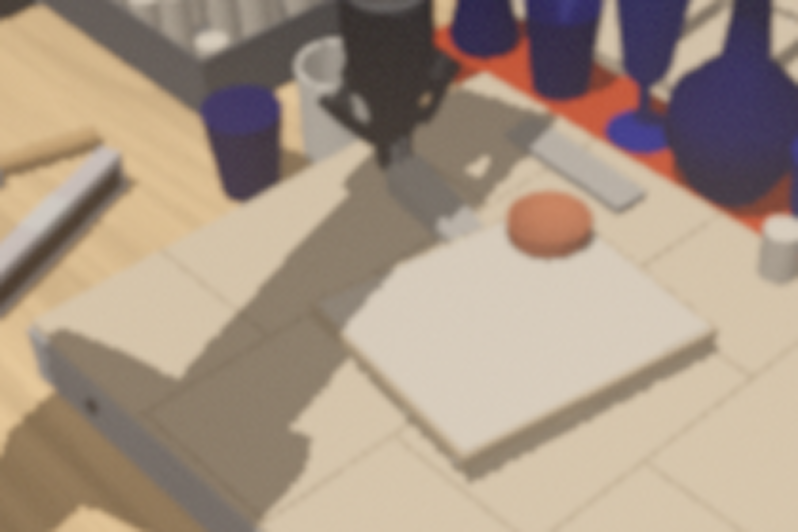

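>>> {"method": "carry_out", "body": {
  "rows": [
    [[0,0,0,-0.007,-0.05,0,0],[0,0,0,-0.007,-0.05,0,0],[0,0,0,-0.007,-0.05,0,0]]
  ]
}}

```text
time: 14.05
tool_pos: [0.6511, 0.265, 0.1385]
tool_rot: [0.705, -0.705, 0.05, -0.05]
contact_force: [-0.2, 1.3, -0.3]
gripper_width: 0.001
```

```bash
python3 - <<'E'
from st import *
rd(4)
E
```

```text
14.2 [0.6511 0.2648 0.1385] F [-0.16  0.66 -0.22] out 0.63 yaw -8.17 [-0. -1. -0.] w -0.1
TCP out from edge 0.111 lateral 0.0007
```

>>> {"method": "carry_out", "body": {
  "rows": [
    [[0,0,0,-0.007,-0.05,0,0],[0,0,0,-0.007,-0.05,0,0],[0,0,0,-0.007,-0.05,0,0]]
  ]
}}

```text
time: 14.55
tool_pos: [0.6503, 0.2588, 0.1385]
tool_rot: [0.705, -0.705, 0.05, -0.05]
contact_force: [0.4, 1.4, -0.4]
gripper_width: -0.001
```

```bash
python3 - <<'E'
from st import *
rd(4)
E
```

```text
14.7 [0.6503 0.2586 0.1385] F [ 0.13  0.99 -0.21] out 1.0 yaw -8.17 [-0.    -1.    -0.001] w 0.0
TCP out from edge 0.1047 lateral 0.0008
```

>>> {"method": "carry_out", "body": {
  "rows": [
    [[0,0,0,-0.007,-0.05,0,0],[0,0,0,-0.007,-0.05,0,0],[0,0,0,-0.007,-0.05,0,0]]
  ]
}}

```text
time: 15.05
tool_pos: [0.6494, 0.2529, 0.1385]
tool_rot: [0.705, -0.705, 0.05, -0.05]
contact_force: [-0.1, 1.2, 0.4]
gripper_width: 0.001
```

```bash
python3 - <<'E'
from st import *
rd(4)
E
```

```text
15.2 [0.6495 0.2526 0.1385] F [-0.12  0.79 -0.18] out 0.77 yaw -8.17 [-0. -1. -0.] w -0.3
TCP out from edge 0.0987 lateral 0.0009
```

>>> {"method": "carry_out", "body": {
  "rows": [
    [[0,0,0,-0.007,-0.05,0,0],[0,0,0,-0.007,-0.05,0,0]]
  ]
}}

```text
time: 15.45
tool_pos: [0.6489, 0.249, 0.1385]
tool_rot: [0.705, -0.705, 0.05, -0.05]
contact_force: [0.9, 1.4, 0.4]
gripper_width: 0.002
```

```bash
python3 - <<'E'
from st import *
rd(4)
E
```

```text
15.6 [0.6489 0.2487 0.1385] F [0.73 0.65 0.08] out 0.74 yaw -8.17 [-0. -1. -0.] w 0.4
TCP out from edge 0.0948 lateral 0.0008
```

>>> {"method": "carry_out", "body": {
  "rows": [
    [[0,0,0,-0.007,-0.05,0,0],[0,0,0,-0.007,-0.05,0,0]]
  ]
}}

```text
time: 15.85
tool_pos: [0.6484, 0.245, 0.1386]
tool_rot: [0.705, -0.705, 0.05, -0.05]
contact_force: [0.6, 1.7, -0.7]
gripper_width: 0.002
```

```bash
python3 - <<'E'
from st import *
rd(4)
E
```

```text
16.0 [0.6483 0.2447 0.1385] F [ 0.73  1.22 -0.32] out 1.31 yaw -8.17 [ 0. -1. -0.] w -0.5
TCP out from edge 0.0908 lateral 0.0008
```

>>> {"method": "carry_out", "body": {
  "rows": [
    [[0,0,0,-0.007,-0.05,0,0],[0,0,0,-0.007,-0.05,0,0]]
  ]
}}

```text
time: 16.25
tool_pos: [0.6478, 0.2416, 0.1386]
tool_rot: [0.706, -0.705, 0.05, -0.05]
contact_force: [0.5, 7.1, -1.0]
gripper_width: 0.001
```

```bash
python3 - <<'E'
from st import *
rd(4)
b=grab_frame("side");cv2.imwrite("pics/s10z.png",cv2.resize(b[100:240,190:400],None,fx=3.8,fy=3.8,interpolation=cv2.INTER_CUBIC))
b=grab_frame("top");cv2.imwrite("pics/t10z.png",cv2.resize(b[90:230,180:360],None,fx=4,fy=4,interpolation=cv2.INTER_CUBIC))
E
```

```text
16.4 [0.6478 0.2415 0.1385] F [ 0.6   5.53 -0.98] out 5.56 yaw -8.16 [ 0.    -1.     0.002] w 0.0
TCP out from edge 0.0875 lateral 0.0008
```

View pics/s10z.png

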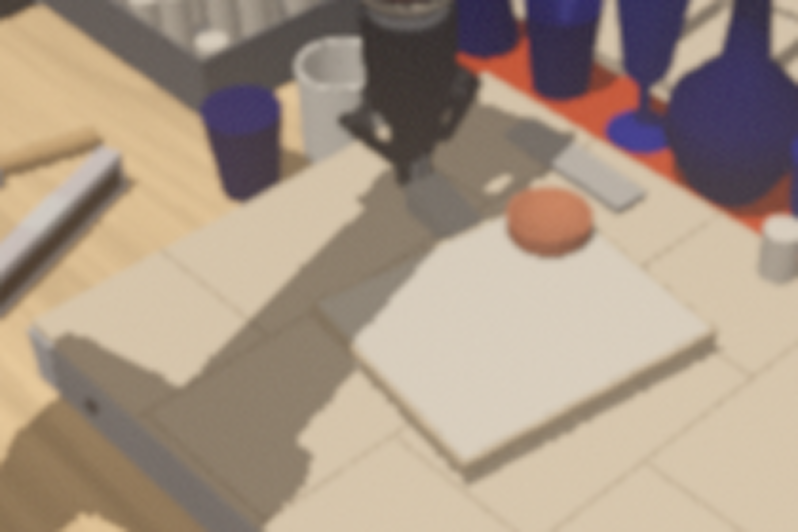

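View pics/t10z.png

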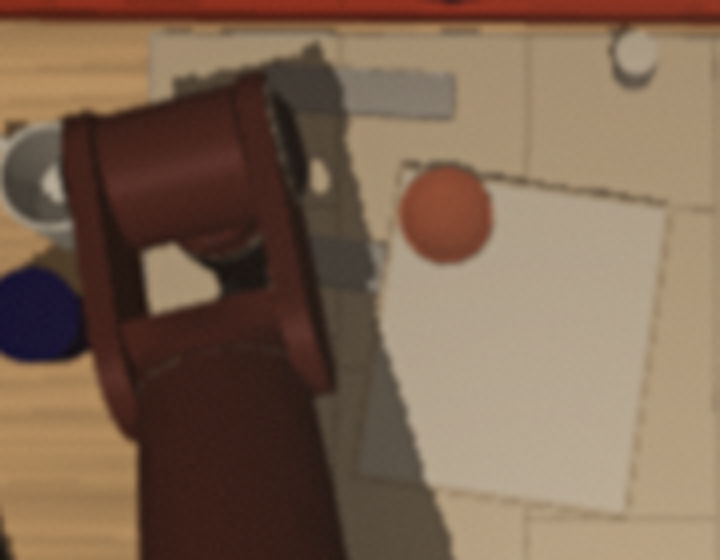

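```bash
python3 - <<'E'
from h import *
for i in range(6):
    s=state();print(s["time"],s["contact_force"].round(2),s["tool_pos"].round(5));grab_frame("wrist")
E
```

```text
16.55 [ 0.44  4.79 -1.12] [0.64778 0.24151 0.13855]
16.6 [ 0.4   5.28 -0.47] [0.64782 0.2415  0.13855]
16.65 [ 0.72  5.48 -0.24] [0.64782 0.2415  0.13854]
16.7 [ 1.08  4.9  -1.15] [0.64781 0.24152 0.13856]
16.75 [ 0.75  4.89 -2.09] [0.64781 0.24152 0.13854]
16.8 [ 1.35  5.24 -0.9 ] [0.64779 0.24152 0.13852]
```

>>> {"method": "carry_out", "body": {
  "rows": [
    [[0,0,0,0.053,0.37,0,0],[0,0,0,0,0,0.6,0],[0,0,0,0,0,0.7,60],[0,0,0,-0.088,-0.618,0,60],[0,0,0,-0.088,-0.618,0,60]]
  ]
}}

```text
time: 17.35
tool_pos: [0.6436, 0.2066, 0.1924]
tool_rot: [-0.705, 0.706, -0.049, 0.051]
contact_force: [0.3, -0.9, -0.6]
gripper_width: 0.505
```

>>> {"method": "carry_out", "body": {
  "rows": [
    [[0,0,0,0,0,0,60],[0,0,0,0,0,0,60]]
  ]
}}

```text
time: 17.55
tool_pos: [0.6429, 0.2062, 0.1904]
tool_rot: [-0.705, 0.705, -0.051, 0.05]
contact_force: [-0.7, 0.1, 0.6]
gripper_width: 0.698
```

```bash
python3 - <<'E'
from st import *
rd(4)
s=state();w=grab_frame("wrist");cv2.imwrite("pics/w11.png",w)
b=grab_frame("side");cv2.imwrite("pics/s11z.png",cv2.resize(b[100:240,190:400],None,fx=3.8,fy=3.8,interpolation=cv2.INTER_CUBIC))
E
```

```text
17.7 [0.6428 0.207  0.1903] F [-0.35 -0.03 -0.12] out -0.08 yaw -8.12 [-0. -1. -0.] w 59.9
TCP out from edge 0.0527 lateral 0.0007
```

View pics/w11.png

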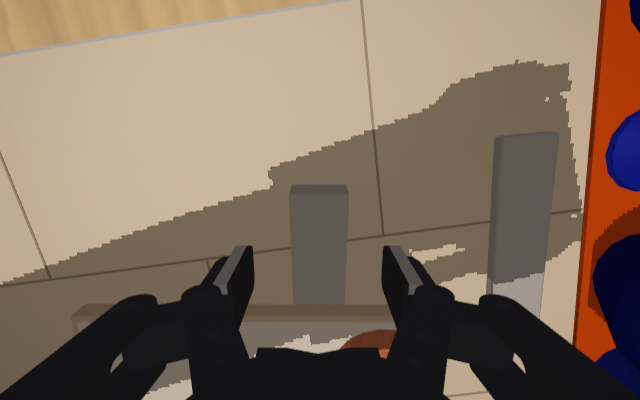

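View pics/s11z.png

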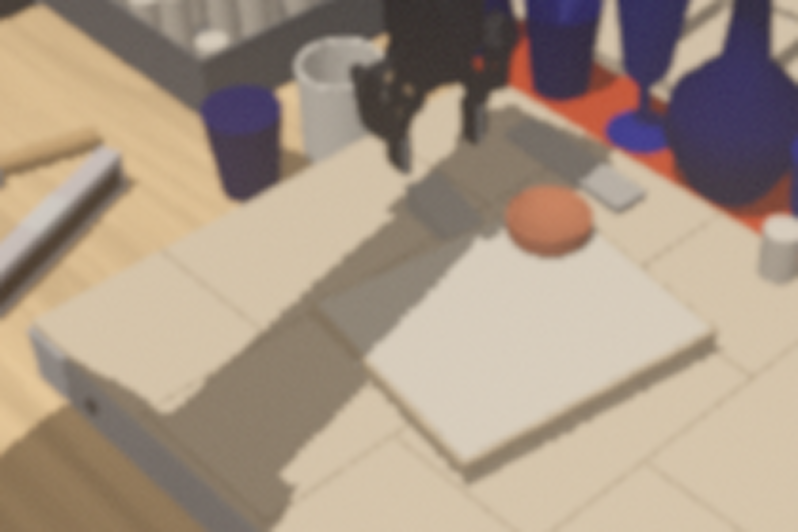

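>>> {"method": "carry_out", "body": {
  "rows": [
    [[0,0,0,0,0,-0.6,60],[0,0,0,0,0,-0.6,60],[0,0,0,0,0,0,60],[0,0,0,0,0,0,60]]
  ]
}}

```text
time: 18.25
tool_pos: [0.6426, 0.2065, 0.1421]
tool_rot: [-0.705, 0.705, -0.051, 0.05]
contact_force: [-0.2, -0.2, 1.1]
gripper_width: 0.705
```

```bash
python3 - <<'E'
from st import *
rd(2)
E
```

```text
18.3 [0.6433 0.2066 0.1434] F [ 0.33 -0.06  0.66] out -0.01 yaw -8.14 [ 0.001 -1.     0.   ] w 60.3
TCP out from edge 0.0523 lateral 0.0012
```

>>> {"method": "carry_out", "body": {
  "rows": [
    [[0,0,0,0,0,0,34],[0,0,0,0,0,0,30],[0,0,0,0,0,0,30],[0,0,0,0,0,0,30],[0,0,0,0,0,0,30]]
  ]
}}

```text
time: 18.85
tool_pos: [0.6436, 0.2065, 0.1444]
tool_rot: [0.706, -0.705, 0.05, -0.051]
contact_force: [-1.5, -0.5, 6.5]
gripper_width: 0.375
```

```bash
python3 - <<'E'
from st import *
rd(4)
E
```

```text
19.0 [0.6436 0.2065 0.1444] F [-1.48 -0.11  6.  ] out -0.32 yaw -8.17 [ 0.002 -1.     0.001] w 31.8
TCP out from edge 0.0522 lateral 0.0015
```

>>> {"method": "carry_out", "body": {
  "rows": [
    [[0,0,0,0,0,0.012,30],[0,0,0,0.0035,0.025,0,30],[0,0,0,0.0035,0.025,0,30],[0,0,0,0.0035,0.025,0,30],[0,0,0,0,0,0,30]]
  ]
}}

```text
time: 19.55
tool_pos: [0.6437, 0.207, 0.1444]
tool_rot: [-0.703, 0.707, -0.05, 0.051]
contact_force: [-3.7, -8.1, 8.4]
gripper_width: 0.374
```

```bash
python3 - <<'E'
from st import *
rd(4)
E
```

```text
19.7 [0.6438 0.207  0.1444] F [-3.6  -8.51  8.37] out -8.94 yaw -8.18 [ 0.001 -1.    -0.005] w 31.7
TCP out from edge 0.0528 lateral 0.0016
```

>>> {"method": "carry_out", "body": {
  "rows": [
    [[0,0,0,0,0,0.015,30],[0,0,0,0,0,0,30]]
  ]
}}

```text
time: 19.95
tool_pos: [0.6437, 0.207, 0.1444]
tool_rot: [-0.704, 0.707, -0.05, 0.051]
contact_force: [-2.2, -8.4, 5.9]
gripper_width: 0.377
```

```bash
python3 - <<'E'
from st import *
rd(3)
E
```

```text
20.05 [0.6437 0.207  0.1444] F [-2.22 -7.98  6.49] out -8.22 yaw -8.18 [ 0.001 -1.    -0.005] w 32.0
TCP out from edge 0.0527 lateral 0.0016
```

>>> {"method": "carry_out", "body": {
  "rows": [
    [[0,0,0,0,0,0.015,30],[0,0,0,0,0,0.015,30],[0,0,0,0,0,0,30]]
  ]
}}

```text
time: 20.4
tool_pos: [0.6434, 0.2085, 0.1445]
tool_rot: [-0.705, 0.706, -0.05, 0.05]
contact_force: [-0.0, -2.3, 0.0]
gripper_width: 0.373
```

```bash
python3 - <<'E'
from st import *
rd(3)
E
```

```text
20.5 [0.6433 0.209  0.1445] F [ 0.32 -2.52  0.02] out -2.45 yaw -8.17 [-0. -1. -0.] w 32.0
TCP out from edge 0.0547 lateral 0.0009
```

>>> {"method": "carry_out", "body": {
  "rows": [
    [[0,0,0,0,0,0,60],[0,0,0,0,0,0,60],[0,0,0,0,0,0,60],[0,0,0,0,0,0.6,60],[0,0,0,0,0,0.6,60]]
  ]
}}

```text
time: 21.05
tool_pos: [0.6424, 0.2094, 0.1919]
tool_rot: [-0.705, 0.705, -0.051, 0.049]
contact_force: [0.5, 0.1, 0.3]
gripper_width: 0.7
```

>>> {"method": "carry_out", "body": {
  "rows": [
    [[0,0,0,0.085,0.594,0,0],[0,0,0,0.085,0.594,0,0],[0,0,0,0,0,0,0],[0,0,0,0,0,0,0],[0,0,0,0,0,0,0]]
  ]
}}

```text
time: 21.55
tool_pos: [0.6499, 0.2563, 0.1924]
tool_rot: [-0.705, 0.705, -0.051, 0.05]
contact_force: [0.3, -0.9, -0.2]
gripper_width: -0.002
```

>>> {"method": "carry_out", "body": {
  "rows": [
    [[0,0,0,0,0,-0.6,0],[0,0,0,0,0,-0.6,0],[0,0,0,0,0,-0.15,0],[0,0,0,0,0,0,0],[0,0,0,0,0,0,0]]
  ]
}}

```text
time: 22.05
tool_pos: [0.6507, 0.2566, 0.1398]
tool_rot: [0.705, -0.705, 0.05, -0.051]
contact_force: [-0.1, -0.1, 0.3]
gripper_width: 0.002
```

```bash
python3 - <<'E'
from st import *
rd(6)
E
```

```text
22.3 [0.6507 0.257  0.1402] F [-0.22  0.36  0.27] out 0.33 yaw -8.16 [ 0.002 -1.     0.001] w -0.0
TCP out from edge 0.1032 lateral 0.0014
```

>>> {"method": "carry_out", "body": {
  "rows": [
    [[0,0,0,-0.013,-0.089,0,0],[0,0,0,-0.013,-0.089,0,0],[0,0,0,-0.013,-0.089,0,0],[0,0,0,0,0,0,0]]
  ]
}}

```text
time: 22.75
tool_pos: [0.6484, 0.2455, 0.1387]
tool_rot: [-0.705, 0.705, -0.051, 0.05]
contact_force: [0.1, -0.0, -0.2]
gripper_width: 0.0
```

```bash
python3 - <<'E'
from st import *
rd(4)
E
```

```text
22.9 [0.6485 0.2461 0.1388] F [ 0.08 -0.01  0.22] out -0.0 yaw -8.17 [-0. -1.  0.] w -0.1
TCP out from edge 0.0921 lateral 0.0008
```

>>> {"method": "carry_out", "body": {
  "rows": [
    [[0,0,0,-0.0035,-0.025,0,0],[0,0,0,0,0,0,0]]
  ]
}}

```text
time: 23.15
tool_pos: [0.6484, 0.2451, 0.1388]
tool_rot: [-0.705, 0.705, -0.05, 0.05]
contact_force: [-0.1, -0.4, -0.1]
gripper_width: -0.002
```

```bash
python3 - <<'E'
from st import *
rd(4)
E
```

```text
23.3 [0.6484 0.2452 0.1388] F [-0.17  0.3   0.  ] out 0.27 yaw -8.16 [-0. -1. -0.] w -0.4
TCP out from edge 0.0912 lateral 0.0008
```

>>> {"method": "carry_out", "body": {
  "rows": [
    [[0,0,0,-0.0035,-0.025,0,0],[0,0,0,0,0,0,0]]
  ]
}}

```text
time: 23.55
tool_pos: [0.6482, 0.2442, 0.1388]
tool_rot: [0.705, -0.705, 0.05, -0.05]
contact_force: [0.4, 0.5, -0.7]
gripper_width: 0.005
```

```bash
python3 - <<'E'
from st import *
rd(4)
E
```

```text
23.7 [0.6483 0.2442 0.1388] F [ 0.03  0.73 -0.4 ] out 0.72 yaw -8.16 [ 0. -1.  0.] w 0.4
TCP out from edge 0.0902 lateral 0.0008
```

>>> {"method": "carry_out", "body": {
  "rows": [
    [[0,0,0,-0.0018,-0.0124,0,0],[0,0,0,0,0,0,0]]
  ]
}}

```text
time: 23.95
tool_pos: [0.6482, 0.2439, 0.1388]
tool_rot: [0.706, -0.705, 0.05, -0.05]
contact_force: [-0.1, 2.0, -0.7]
gripper_width: -0.0
```

```bash
python3 - <<'E'
from st import *
rd(5)
E
```

```text
24.15 [0.6482 0.2438 0.1388] F [ 0.3   2.11 -0.54] out 2.14 yaw -8.16 [ 0. -1.  0.] w -0.3
TCP out from edge 0.0898 lateral 0.0008
```

>>> {"method": "carry_out", "body": {
  "rows": [
    [[0,0,0,-0.0018,-0.0124,0,0],[0,0,0,0,0,0,0]]
  ]
}}

```text
time: 24.4
tool_pos: [0.6481, 0.2432, 0.1388]
tool_rot: [0.705, -0.705, 0.05, -0.05]
contact_force: [0.5, 2.5, -0.6]
gripper_width: -0.003
```

```bash
python3 - <<'E'
from st import *
rd(5)
E
```

```text
24.6 [0.6481 0.2432 0.1388] F [ 0.29  2.35 -0.54] out 2.37 yaw -8.16 [ 0. -1.  0.] w 0.3
TCP out from edge 0.0892 lateral 0.0008
```

>>> {"method": "carry_out", "body": {
  "rows": [
    [[0,0,0,-0.0018,-0.0124,0,0],[0,0,0,0,0,0,0]]
  ]
}}

```text
time: 24.85
tool_pos: [0.648, 0.2426, 0.1388]
tool_rot: [0.705, -0.705, 0.05, -0.05]
contact_force: [0.2, 1.1, -0.2]
gripper_width: 0.004
```

```bash
python3 - <<'E'
from st import *
rd(5)
E
```

```text
25.05 [0.6481 0.2426 0.1388] F [ 0.56  2.32 -0.1 ] out 2.38 yaw -8.16 [ 0. -1.  0.] w 0.2
TCP out from edge 0.0886 lateral 0.0009
```

>>> {"method": "carry_out", "body": {
  "rows": [
    [[0,0,0,-0.0018,-0.0124,0,0],[0,0,0,0,0,0,0]]
  ]
}}

```text
time: 25.3
tool_pos: [0.648, 0.2422, 0.1388]
tool_rot: [0.705, -0.705, 0.05, -0.05]
contact_force: [0.1, 3.1, 0.1]
gripper_width: -0.001
```

```bash
python3 - <<'E'
from st import *
rd(5)
E
```

```text
25.5 [0.648  0.2422 0.1388] F [ 0.22  3.26 -0.48] out 3.26 yaw -8.16 [ 0. -1.  0.] w -0.1
TCP out from edge 0.0882 lateral 0.0008
```

>>> {"method": "carry_out", "body": {
  "rows": [
    [[0,0,0,-0.0015,-0.01,0,0],[0,0,0,0,0,0,0]]
  ]
}}

```text
time: 25.75
tool_pos: [0.6479, 0.242, 0.1388]
tool_rot: [0.706, -0.705, 0.05, -0.05]
contact_force: [2.2, 4.3, -0.3]
gripper_width: -0.004
```

```bash
python3 - <<'E'
from st import *
rd(6)
E
```

```text
26.0 [0.6479 0.2419 0.1388] F [ 1.05  4.49 -0.88] out 4.59 yaw -8.16 [ 0. -1.  0.] w 0.3
TCP out from edge 0.0879 lateral 0.0008
```

>>> {"method": "carry_out", "body": {
  "rows": [
    [[0,0,0,0.03,0.2,0,0],[0,0,0,0.06,0.4,0,0],[0,0,0,0,0,0.8,0],[0,0,0,0,0,0.8,0],[0,0,0,-0.8,0.3,0.8,0]]
  ]
}}

```text
time: 26.55
tool_pos: [0.6215, 0.2771, 0.2359]
tool_rot: [-0.705, 0.706, -0.051, 0.052]
contact_force: [-1.0, 1.3, 0.9]
gripper_width: 0.002
```

>>> {"method": "carry_out", "body": {
  "rows": [
    [[0,0,0,-0.9,0.6,0.5,0],[0,0,0,-0.9,0.6,0.5,0],[0,0,0,-0.9,0.6,0,0],[0,0,0,-0.9,0.6,0,0],[0,0,0,0,0,0,0]]
  ]
}}

```text
time: 27.05
tool_pos: [0.4719, 0.3766, 0.2753]
tool_rot: [0.705, -0.705, 0.049, -0.048]
contact_force: [0.3, -0.5, -0.4]
gripper_width: 0.001
```

```bash
python3 - <<'E'
from st import *
rd(1)
b=grab_frame("side");cv2.imwrite("pics/s12z.png",cv2.resize(b[100:240,190:400],None,fx=3.8,fy=3.8,interpolation=cv2.INTER_CUBIC))
b=grab_frame("top");cv2.imwrite("pics/t12z.png",cv2.resize(b[90:230,180:360],None,fx=4,fy=4,interpolation=cv2.INTER_CUBIC))
E
```

```text
27.05 [0.4719 0.3766 0.2753] F [ 0.33 -0.48 -0.44] out -0.43 yaw -7.85 [-0.001 -1.    -0.   ] w 0.0
TCP out from edge 0.1965 lateral -0.1924
```

View pics/s12z.png

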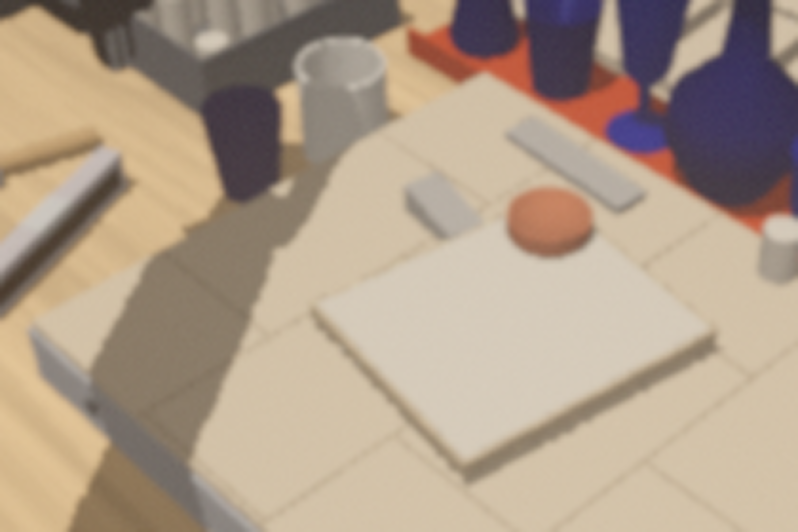

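View pics/t12z.png

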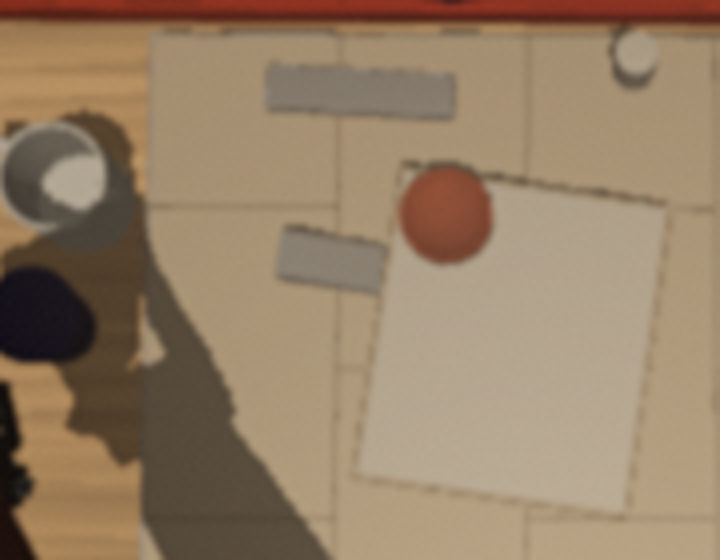

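```bash
python3 -c "
from plant import *
print(job_done())"
```

```text
the job is handed in; nothing more can be done
None
```

I gripped the thick wedge, laid it flat on the bed and released it, thin end just under the left long edge, 40 mm from the short post. I then pushed it in from behind with closed fingers. The job is handed in, at about 27 s of robot time, with the arm clear of everything.

- **First push went a little too far:** a 4 mm step took the push from about 1.3 N to a held 5.2 N, with one reading of 7.1 N while it was moving.
- **Correction:** I gripped the wedge again and drew it back about 2.5 mm. While I was still pressing it onto the bed, that pull met 8–9 N, until I eased the pressure off. I then pushed it in again in roughly 0.5 mm steps. The push held at 2.1, 2.4, 2.4, 3.3 and then 4.6 N, about half-way up the climb to 7 N, and I stopped there.
- **Last checks:** in the final top and side pictures the shelf and mould look unmoved. The wedge lies flat and square to the edge, and the other things are where they were.
- **Not confirmed:** whether the shelf is level and sits on all three tall posts is judged only from the push force. The pictures are too coarse to show sub-millimetre gaps, and single force readings vary by about 0.5 N.

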